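# Dip the rod and start the evaporation timer

## Task

Start a scent test: take the dip rod from its forked stand, dip its tip well down inside the open jar, and hang the rod back in the fork. Then push the timer's sprung plunger all the way in and let it spring back out. Leave the jars and everything else standing where they are.

Things in the scene. Friction and masses are not known exactly. Their poses are not given: they have to be found in the camera images.
- rod: Loose steel dip rod, 150 mm tall, 50 g, round all over, hanging upright in the fork at the start. Origin: centre of its lower end, z up along the rod. Bulb 10 mm diameter from 0 to 20 mm, shaft 7 mm diameter up to 100 mm, steel collar 26 mm diameter from 100 to 106 mm, black round grip 14 mm diameter from 106 to 150 mm.
- rod_tip (a point): Lower end of the dip rod (its bulb), the part to dip.
- rod_collar (a point): Centre of the underside of the rod's collar, 100 mm above the tip; this face rests on the fork's prongs.
- rod_grip (a point): Middle of the part of the black grip to hold, on the rod's axis, 133 mm above the tip (27 mm above the collar's top face).
- stand: Fixed stand: wooden base 100 x 100 x 14 mm centred 10 mm to +x, 14 mm steel column 34 mm to +x, on top a flat steel fork 31 mm wide, 6 mm thick, top face 130 mm above the table; nothing higher. Slot 13 mm wide, open to the stand's own -x (towards the robot), ending 6.5 mm to +x of the origin; prongs end 23.5 mm to -x. Origin: on the table, below the rod's hanging place.
- fork_seat (a point): Centre of the rod's hanging place, at the level of the fork's top face, 130 mm above the table; axes as the stand's. The rod hangs with its shaft in the slot and its collar on the prongs.
- jar: Loose open amber-glass jar, the only jar without a cap, 140 g. Outer diameter 64 mm, 55 mm high, wall 4 mm (inner diameter 56 mm), inner floor 5 mm above the table. Origin: centre of its underside, z up.
- jar_floor (a point): Centre of the open jar's inner floor, 5 mm above its underside.
- timer: Fixed bench timer, white housing 140 mm wide; its face slopes 30 degrees, looking up and to the timer's -x (towards the robot). Origin: on the table under the face's middle, which is 75 mm up. A 10 mm carrying bar runs along y, 160 mm wide, 193 mm up, 4 mm to +x, on end bars from the rear sides. It blocks a gripper straight from above: come along the plunger's axis, under it.
- plunger_top (a point): Centre of the top of the timer's plunger: round steel head 36 mm diameter, 8 mm thick, on a 16 mm stem, in the middle of the sloping face. Site z points out along the plunger's axis, 30 degrees from vertical, up and towards the robot; push along -z. It stands 28 mm out of the face at rest (99 mm above the table), 10 mm fully in, and moves with the plunger.
- plunger (a joint): Travel of the plunger in m: 0 out, 0.018 fully in against its stop. Spring: about 5 N to start, 10 N fully in; it springs back when released.
- capped_a: Loose amber jar with a black cap, 64 mm diameter, 72 mm high; bystander. Origin: centre of its underside.
- capped_b: Another such capped jar; bystander. Origin: centre of its underside.
- dropper: Loose small amber bottle with white cap, 34 mm diameter, 85 mm high; bystander. Origin: centre of its underside.
- phone: Loose black phone lying flat, 150 x 72 x 9 mm; bystander. Origin: centre of its underside.
- tape: Loose roll of paper tape lying flat, 90 mm diameter, 24 mm high; bystander. Origin: centre of its underside.
- bottle: Loose white plastic bottle with black cap, 56 mm diameter, 130 mm high; bystander. Origin: centre of its underside.
Things that resemble listed ones, but are neither listed nor needed, are in the scene too. What is shaped like the jar but blue or red is not meant. What is shaped like the timer but pink or yellow is not meant.

How it is judged:
On the way, in this order (a step that is already met when the one before it is completed fails the run):
1. the rod's tip is inside the open jar, in the lower half of it (z of rod_tip in the frame of jar between 0 and 0.03 m and horizontal distance between rod_tip and jar below 0.027 m and angle between jar's own z axis and vertical below 0.2 rad), for 0.2 s.
2. the rod hangs in the fork again and is let go (horizontal distance between rod_collar and fork_seat below 0.018 m and z of rod_collar in the frame of fork_seat between -0.005 and 0.006 m and angle between rod's own z axis and vertical below 0.15 rad and contact force between the fingers and rod below 0.1 N), for 0.2 s.
3. the plunger is pushed fully in (at least 16.5 of 18 mm) (value of joint plunger above 0.0165 m), for 0.1 s.
At the end, for the whole second after the job is handed in: Rod let go and at rest in the fork, upright within 0.15 rad, collar within 18 mm sideways of the seat and -5 to +6 mm in height; plunger back out (under 2 mm); open jar upright; jar and bystanders within 30 mm of their starts (all of step 2 and linear speed of rod below 0.03 m/s and value of joint plunger below 0.002 m and angle between jar's own z axis and vertical below 0.1 rad and distance of each of jar, capped_a, capped_b, dropper, phone, tape, bottle from where it was at the start of the episode below 0.03 m); the robot touches nothing.
It fails at once if the open jar is knocked over or moved more than 30 mm (angle between jar's own z axis and vertical above 0.4 rad or distance of jar from where it was at the start of the episode above 0.03 m).
It fails at once if a bystander is moved more than 30 mm (distance of any of capped_a, capped_b, dropper, phone, tape, bottle from where it was at the start of the episode above 0.03 m).
It also fails if it takes over 64 s, if anything falls off the work surface, if the arm or the gripper's body presses on something with over 40 N, if the wrist force passes 120 N, or if a joint passes its speed limit or range.

## Robot

A 6-joint arm with a two-finger parallel gripper is mounted at the origin on the work surface. World frame = base frame: x ahead of the robot, y to its left, z up, the work surface at z = 0. Lengths are in m, angles in rad, forces in N, time in s.
With the tool pointing down it reaches from about 0.325 to 1 m from the base axis. Payload 5.1 kg.
Tool frame: the origin (TCP) lies at the very end of the fingers, on their centre line; the grasp point (between the pads) lies 19 mm behind it; z points along the fingers, y is the line along which they close (so a half turn about z gives the same grasp; the last joint's range is limited). The gripper opens to 85 mm and grips with 20 to 120 N. Pads are 22 mm wide; open, the fingers measure 114 mm over their backs; the gripper's body (76 mm by 85 mm) begins 54 mm behind the grasp point. The pads swing forward as they close: fully open they stand 13 mm farther back than shut.
Start: joints at [1.182, 0.124, 1.65, -0, 1.367, -0.083], TCP at [0.196, 0.62, 0.231] pointing down, gripper open.
Joint ranges: [-2.61, 2.61], [-1.02, 2.33], [0.03, 2.71], [-1.35, 4.49], [0.32, 2.68], [-2.91, 2.91]. Speed limits (rad/s): [2.57, 2.57, 3.14, 3.14, 3.14, 3.14].

## Interface

Orientations are given as a rotation vector (axis times angle).
In Python, from rig import r, cams gives the robot as it stands.
- The arm moves only by the shell command python3 -m creep 'ROWS' [FORCE]. ROWS is JSON, a list of rows, each a list of 3 entries, a list of its own where there are three numbers: the shift along the tool's x, y, z in m, then the turn about the tool's z in degrees, then the finger opening in m, from 0 to 0.0854. In form: [[[tx, ty, tz], roll, gripper], ...]. A call has 1 to 12 rows; each row is the pose to reach, as a shift and turn from the pose commanded when the call began, along the tool's axes at that moment; what a row does not reach only later rows make up. A row lasts 1/12 s, in which the tool goes at most 41.7 mm and 7.16 degrees, less where a joint would pass 70% of its speed; a pose out of reach is approached as far as the arm can. A call with a gripper value outside its range is refused whole. The fingers move at their own pace and stop on an object; FORCE is the grip in N (left out, the last holds). Time passes only in rows, so rows that repeat a pose let the fingers close. It gives the time, the measured TCP pose, the force, the opening and the grip force at its end, in the units of the state.
- r.observe(): the state, without advancing time (a new reading comes with each control period).
- cams.camera(name): name is "scene" or "top" or "wrist"; returns a dict with "color" (384x512x3 uint8, blue, green, red), "z_map" (384x512 float32, m along the optical axis (not along the pixel's ray), 0 where there is no reading), "intrinsics" (3x3 intrinsics, pixels), "dist_coeffs" ([k1, k2, p1, p2, k3] as OpenCV has them; the pictures are not rectified), "R" (3x3) and "t" (3): a world point X has camera coordinates R X + t. Camera axes: x right, y down, z forward; pixel columns grow to the right and rows downward; lengths in m; the calibration is good to about 2 mm. A picture is of the moment at which its call begins.
- r.close_job(): hands the job in; it is judged then, once.
The state is a dict: "clock": time; "joints": joint angles; "qd": joint speeds; "effort": joint torques, N m; "position": TCP position; "tool_rot": TCP orientation; "contact_force": force on the tool from outside, world axes, zero at the start; "moment": the same for the moment, N m; "width": opening from 0.0 (shut) to 1.0 (fully open); "grip_force": force on a finger pad.
Only numpy, scipy, OpenCV 4.12 (cv2) and the standard library are available. Lean on these libraries where they do the work, as an engineer would, in place of code of your own. Each camera call takes 0.05 s, during which the arm holds its last target. There are 200 camera calls.

## Working session

There is one attempt and no reset: what is moved stays moved. The work goes in short steps, Python scripts to look and compute and a shell command to move; the robot and the scene stay as the last step left them, time stands still between calls to the robot, and variables do not carry over. Pictures are saved under pics/ and viewed, at most 10 in all, crops included, and the job is handed in when it is done.

```bash
ls; mkdir -p pics; python3 - <<'E'
from rig import r,cams
import cv2,numpy as np,pickle
s=r.observe();print({k:np.round(v,3).tolist() for k,v in s.items()})
d={n:cams.camera(n) for n in("scene","top")}
pickle.dump(d,open("d0.pkl","wb"))
for n in d: cv2.imwrite(f"pics/{n}0.png",cv2.resize(d[n]["color"],(768,576)))
for n in d: print(n,d[n]["intrinsics"].tolist(),d[n]["dist_coeffs"],-d[n]["R"].T@d[n]["t"])
E
```

```text
pics
{'clock': 0.0, 'joints': [1.182, 0.124, 1.652, 0.0, 1.368, -0.083], 'qd': [0.0, 0.001, -0.0, 0.001, 0.001, 0.001], 'effort': [0.002, -42.362, -36.545, 0.0, 0.007, -0.0], 'position': [0.195, 0.619, 0.23], 'tool_rot': [-0.478, -3.104, 0.003], 'contact_force': [0.585, 0.285, -0.31], 'moment': [0.004, -0.008, -0.008], 'grip_force': 0.0, 'width': 1.001}
scene [[421.8051472188006, 0.0, 258.7789775611431], [0.0, 421.8051472188006, 194.8250674023717], [0.0, 0.0, 1.0]] [-0.12599159  0.          0.          0.          0.        ] [0.95043544 0.68080431 0.95087907]
top [[352.66848756829665, 0.0, 260.1099718604102], [0.0, 352.66848756829665, 190.24414223918967], [0.0, 0.0, 1.0]] [-0.03402971  0.          0.          0.          0.        ] [0.36994702 0.0042902  1.03197813]
```

View pics/scene0.png

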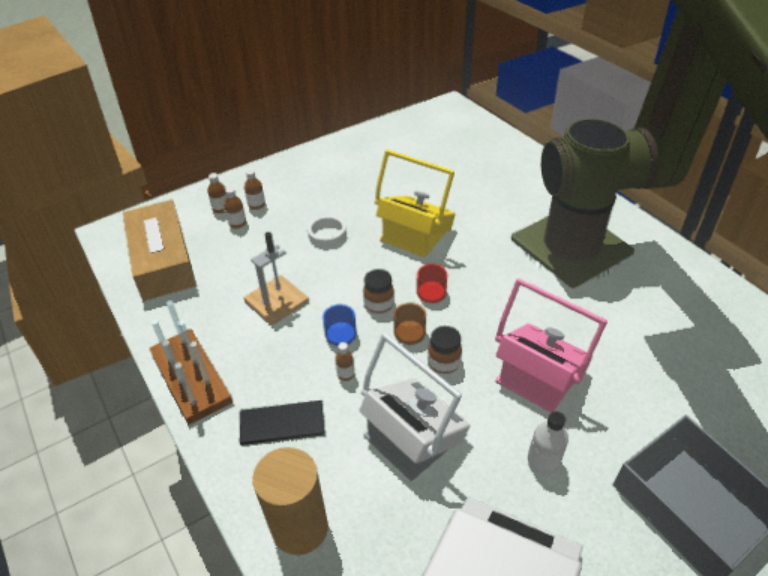

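View pics/top0.png

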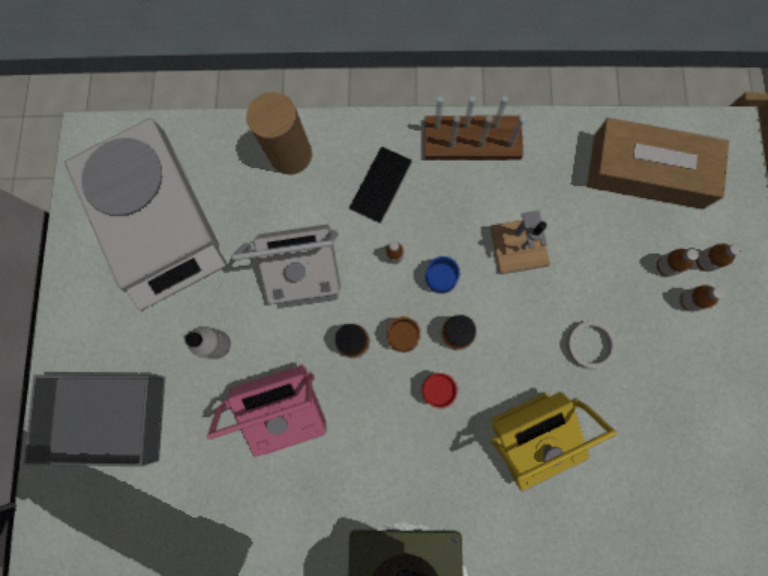

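The top view (768x576) shows:
- **Open amber jar:** (403,333), between two capped jars at (351,340) and (459,331). The blue (442,275) and red (439,390) ones are decoys.
- **White timer:** (295,270). The pink (275,415) and yellow (545,445) ones are decoys.
- **Fork stand and rod:** (535,235).

Next I'll take measurements and make one confirming crop.

```bash
cat > h.py <<'E'
import cv2,numpy as np
def cloud(c):
    z=c["z_map"];h,w=z.shape
    u,v=np.meshgrid(np.arange(w),np.arange(h))
    p=cv2.undistortPoints(np.stack([u,v],-1).reshape(-1,1,2).astype(np.float64),c["intrinsics"],c["dist_coeffs"]).reshape(h,w,2)
    X=np.dstack([p[...,0]*z,p[...,1]*z,z])
    W=(X-c["t"])@c["R"]
    W[z==0]=np.nan
    return W
def proj(c,P):
    return cv2.projectPoints(np.asarray(P,float).reshape(-1,3),cv2.Rodrigues(c["R"])[0],np.asarray(c["t"],float),c["intrinsics"],c["dist_coeffs"])[0].reshape(-1,2)
def circ(P):
    A=np.c_[2*P,np.ones(len(P))];s=np.linalg.lstsq(A,(P**2).sum(1),rcond=None)[0]
    return s[:2],np.sqrt(s[2]+s[:2]@s[:2])
E
python3 - <<'E'
import pickle,numpy as np,cv2
from h import *
d=pickle.load(open("d0.pkl","rb"))
W={n:cloud(d[n]) for n in d}
t=d["top"]
def reg(n,x0,y0,x1,y1): # in 768 px
    return W[n][int(y0/1.5):int(y1/1.5),int(x0/1.5):int(x1/1.5)].reshape(-1,3)
np.set_printoptions(precision=4,suppress=True)
def sl(P,a,b): return P[(P[:,2]>a)&(P[:,2]<b)]
for n,b in dict(top=(380,310,428,358),scene=(390,298,430,346)).items():
    P=sl(reg(n,*b),0.047,0.065);print("jar",n,len(P),circ(P[:,:2]),P[:,2].max())
for n,b in dict(top=(485,200,560,280),scene=(240,225,315,325)).items():
    P=reg(n,*b)
    for a,c in((.005,.025),(.12,.133),(.133,.139),(.142,.175),(.175,.186)):
        Q=sl(P,a,c)
        if len(Q): print("stand",n,a,c,len(Q),Q.mean(0),Q.min(0),Q.max(0))
    Q=sl(P,.012,.017).astype(np.float32)
    print(cv2.minAreaRect(Q[:,:2]), cv2.boxPoints(cv2.minAreaRect(Q[:,:2])).tolist())
for n,b in dict(top=(282,258,308,283),scene=(412,385,440,410)).items():
    P=reg(n,*b); Q=sl(P,.085,.115); print("pl",n,len(Q),Q.mean(0),Q.min(0),Q.max(0))
for n in W:
    Q=W[n].reshape(-1,3); Q=Q[(Q[:,2]>.182)&(Q[:,2]<.205)&(Q[:,0]>.3)&(Q[:,0]<.75)&(Q[:,1]>.05)&(Q[:,1]<.45)]
    print("bar",n,len(Q),cv2.minAreaRect(Q[:,:2].astype(np.float32)),Q.mean(0))
c=t["color"]
cv2.imwrite("pics/crop.png",np.hstack([cv2.resize(c[195:260,215:325],(440,260),interpolation=2), cv2.resize(c[130:195,320:380],(240,260),interpolation=2)]))
E
```

```text
jar top 106 (array([0.4589, 0.0041]), np.float64(0.02980609927912452)) 0.057930401766376274
jar scene 146 (array([0.4622, 0.0034]), np.float64(0.029909211212685805)) 0.060178162546999835
stand top 0.005 0.025 841 [ 0.6297 -0.2183  0.0131] [ 0.5738 -0.2806  0.005 ] [ 0.6887 -0.1696  0.025 ]
stand top 0.12 0.133 186 [ 0.6423 -0.2225  0.1289] [ 0.6036 -0.2451  0.1213] [ 0.6716 -0.2053  0.1328]
stand top 0.133 0.139 48 [ 0.6269 -0.2236  0.1354] [ 0.6174 -0.2379  0.133 ] [ 0.6419 -0.214   0.1384]
stand top 0.142 0.175 26 [ 0.6254 -0.2237  0.1596] [ 0.6221 -0.2321  0.1451] [ 0.6316 -0.2193  0.1745]
stand top 0.175 0.186 23 [ 0.6288 -0.2261  0.1799] [ 0.6229 -0.2316  0.1776] [ 0.6336 -0.2211  0.1822]Traceback (most recent call last):
  File "<stdin>", line 18, in <module>
cv2.error: OpenCV(4.12.0) /io/opencv/modules/imgproc/src/convhull.cpp:143: error: (-215:Assertion failed) total >= 0 && (depth == CV_32F || depth == CV_32S) in function 'convexHull'
```

```bash
python3 - <<'E'
import pickle,numpy as np,cv2
from h import *
d=pickle.load(open("d0.pkl","rb"))
W={n:cloud(d[n]) for n in d}
np.set_printoptions(precision=4,suppress=True)
def reg(n,x0,y0,x1,y1): return W[n][int(y0/1.5):int(y1/1.5),int(x0/1.5):int(x1/1.5)].reshape(-1,3)
def sl(P,a,b): return P[(P[:,2]>a)&(P[:,2]<b)]
rect=lambda Q: cv2.minAreaRect(np.ascontiguousarray(Q[:,:2],dtype=np.float32).reshape(-1,1,2))
for n,b in dict(top=(485,200,560,280),scene=(240,225,315,325)).items():
    P=reg(n,*b)
    for a,c in((.12,.133),(.133,.139),(.142,.175),(.175,.186)):
        Q=sl(P,a,c)
        if n=="scene" and len(Q): print("stand",n,a,c,len(Q),Q.mean(0),Q.min(0),Q.max(0))
    print("base",n,rect(sl(P,.010,.018)),"fork",rect(sl(P,.125,.134)))
for n,b in dict(top=(278,255,312,286),scene=(408,380,446,415)).items():
    P=reg(n,*b); Q=sl(P,.083,.115); print("pl",n,len(Q),Q.mean(0),Q.min(0),Q.max(0)); 
    q=Q-Q.mean(0); print(np.linalg.svd(q)[2][2])
for n in W:
    Q=W[n].reshape(-1,3); Q=Q[(Q[:,2]>.182)&(Q[:,2]<.205)&(Q[:,0]>.4)&(Q[:,0]<.75)&(Q[:,1]>.05)&(Q[:,1]<.35)]
    print("bar",n,len(Q),rect(Q),Q.mean(0))
c=d["top"]["color"]
cv2.imwrite("pics/crop.png",np.hstack([cv2.resize(c[150:260,160:325],(480,320),interpolation=2), cv2.resize(c[130:195,320:380],(295,320),interpolation=2)]))
E
```

```text
base top ((0.6388821601867676, -0.22565774619579315), (0.09993402659893036, 0.09741924703121185), 10.110273361206055) fork ((0.6379618048667908, -0.2249986231327057), (0.0647873729467392, 0.032236672937870026), 8.905791282653809)
stand scene 0.12 0.133 113 [ 0.6453 -0.2227  0.1301] [ 0.6049 -0.2443  0.123 ] [ 0.6731 -0.2073  0.1328]
stand scene 0.133 0.139 52 [ 0.6386 -0.2253  0.1353] [ 0.609  -0.2476  0.133 ] [ 0.6716 -0.2113  0.139 ]
stand scene 0.142 0.175 43 [ 0.6322 -0.2245  0.159 ] [ 0.6244 -0.2322  0.1428] [ 0.6381 -0.2198  0.1744]
stand scene 0.175 0.186 17 [ 0.6309 -0.2271  0.1788] [ 0.6239 -0.2368  0.1751] [ 0.6374 -0.221   0.1817]
base scene ((0.5618212819099426, -0.2692641615867615), (0.3003334403038025, 0.12208355218172073), 27.71538734436035) fork ((0.6389151215553284, -0.22762522101402283), (0.06569508463144302, 0.0351916141808033), 7.152318954467773)
pl top 223 [0.5779 0.204  0.0936] [0.5517 0.1754 0.083 ] [0.6012 0.237  0.1094]
[-0.2719 -0.0462 -0.9612]
pl scene 183 [0.579  0.2022 0.0957] [0.554  0.1841 0.0831] [0.6114 0.2173 0.1118]
[0.3613 0.0058 0.9324]
bar scene 335 ((0.5881046652793884, 0.20227950811386108), (0.017945628613233566, 0.16986359655857086), 9.428508758544922) [0.5866 0.2073 0.1963]
bar top 284 ((0.5852310061454773, 0.20332752168178558), (0.015990067273378372, 0.16913187503814697), 7.900362014770508) [0.5826 0.2029 0.1961]
```

View pics/crop.png

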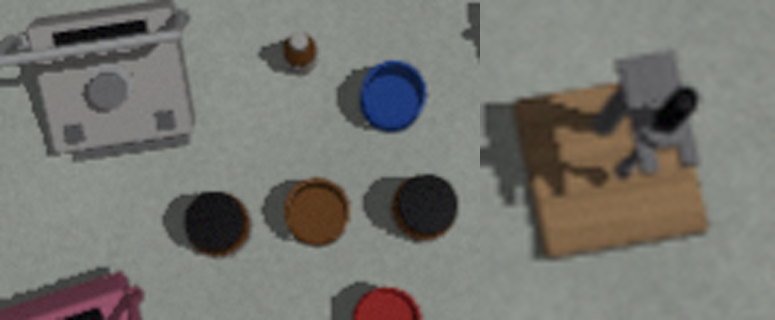

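The crop confirms it: the uncapped amber jar is at crop (316,212) between the black caps, the white timer is at left, and the rod (dark grip) hangs in the fork at right (675,110). Stand and timer are both yawed about +9°.

I'll move above the rod, rolling 64° so the fingers close along the slot axis.

```bash
cat > go.py <<'E'
import sys,numpy as np
from scipy.spatial.transform import Rotation as R
from rig import r
def shift(p):
    s=r.observe();M=R.from_rotvec(s["tool_rot"]).as_matrix()
    return M.T@(np.array(p)-s["position"]),np.degrees(np.arctan2(M[1,1],M[0,1])),s
if __name__=="__main__":
    d,y,s=shift([float(a) for a in sys.argv[1:4]])
    print("t",s["clock"],"pos",np.round(s["position"],4),"shift",np.round(d,4),"y-axis yaw",round(y,2),"J",np.round(s["joints"],2),"F",np.round(s["contact_force"],1))
E
python3 -m creep '[[[-0.33,-0.34,-0.02],32,0.0854],[[-0.33,-0.34,-0.02],32,0.0854],[[-0.33,-0.34,-0.02],32,0.0854],[[-0.33,-0.34,-0.02],32,0.0854],[[-0.33,-0.34,-0.02],64,0.0854],[[-0.33,-0.34,-0.02],64,0.0854],[[-0.33,-0.34,-0.02],64,0.0854],[[-0.33,-0.34,-0.02],64,0.0854],[[-0.33,-0.34,-0.02],64,0.0854],[[-0.33,-0.34,-0.02],64,0.0854],[[-0.33,-0.34,-0.02],64,0.0854],[[-0.33,-0.34,-0.02],64,0.0854]]'
python3 go.py 0.60 -0.19 0.25
```

```text
clock: 1.1
position: [0.4093, 0.1925, 0.2513]
tool_rot: [2.055, 2.374, -0.001]
contact_force: [0.2, 0.8, -0.3]
width: 0.998
grip_force: 0.0
t 1.1 pos [0.4093 0.1925 0.2513] shift [-0.4059  0.1339  0.002 ] y-axis yaw 8.25 J [ 0.32 -0.35  2.05 -0.    1.44  0.18] F [ 0.2  0.8 -0.3]
```

```bash

python3 -m creep '[[[-0.447,0.158,0],-0.5,0.0854],[[-0.447,0.158,0],-0.5,0.0854],[[-0.447,0.158,0],-0.5,0.0854],[[-0.447,0.158,0],-0.5,0.0854],[[-0.447,0.158,0],-0.5,0.0854],[[-0.447,0.158,0],-0.5,0.0854],[[-0.447,0.158,0],-0.5,0.0854],[[-0.447,0.158,0],-0.5,0.0854],[[-0.447,0.158,0],-0.5,0.0854],[[-0.447,0.158,0],-0.5,0.0854],[[-0.447,0.158,0],-0.5,0.0854],[[-0.447,0.158,0],-0.5,0.0854]]'
python3 - <<'E'
from rig import r,cams
from h import *
import pickle
c=cams.camera("wrist");pickle.dump(c,open("w1.pkl","wb"))
np.set_printoptions(precision=4,suppress=True)
W=cloud(c);print("cam at",-c["R"].T@c["t"],c["R"][2])
P=W.reshape(-1,3);P=P[(abs(P[:,0]-.63)<.06)&(abs(P[:,1]+.226)<.06)]
for a,b in((.123,.1335),(.1335,.139),(.142,.175),(.175,.186)):
    Q=P[(P[:,2]>a)&(P[:,2]<b)]
    if len(Q)>5: print(a,b,len(Q),Q.mean(0),Q.min(0),Q.max(0),cv2.minAreaRect(np.ascontiguousarray(Q[:,:2],dtype=np.float32).reshape(-1,1,2)))
cv2.imwrite("pics/w1.png",c["color"])
E
python3 go.py 0.6295 -0.2268 0.144
```

```text
clock: 2.1
position: [0.6311, -0.2271, 0.2499]
tool_rot: [-2.045, -2.385, 0.002]
contact_force: [-1.1, 1.3, 0.5]
width: 0.997
grip_force: 0.0
cam at [ 0.6197 -0.1532  0.3912] [ 0.0453 -0.2927 -0.9551]
0.123 0.1335 1543 [ 0.6451 -0.2249  0.1286] [ 0.6058 -0.2484  0.123 ] [ 0.6727 -0.2072  0.1334] ((0.6396818161010742, -0.22785396873950958), (0.06358207017183304, 0.031325940042734146), 9.991044998168945)
0.1335 0.139 335 [ 0.6305 -0.226   0.1348] [ 0.6182 -0.2402  0.1335] [ 0.6438 -0.2165  0.1388] ((0.6306999325752258, -0.2279161810874939), (0.02530749700963497, 0.02253463864326477), 7.717590808868408)
0.142 0.175 192 [ 0.6305 -0.2243  0.1599] [ 0.6243 -0.2311  0.1425] [ 0.6379 -0.2223  0.1749] ((0.6303151845932007, -0.2260006070137024), (0.013996274210512638, 0.007186140865087509), 12.793084144592285)
0.175 0.186 246 [ 0.631  -0.2288  0.1784] [ 0.6245 -0.2357  0.1752] [ 0.6379 -0.2226  0.1805] ((0.6313090920448303, -0.22905272245407104), (0.013064555823802948, 0.01306722592562437), 8.748628616333008)
t 2.15 pos [ 0.6313 -0.2277  0.2497] shift [ 0.0013 -0.0015  0.1057] y-axis yaw 8.74 J [-0.43  0.16  1.58 -0.    1.4  -0.58] F [-0.4 -1.1 -0.2]
```

View pics/w1.png

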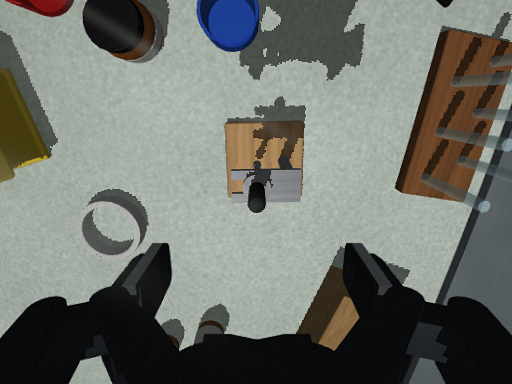

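The wrist picture shows the rod's black grip at (257,195) in the fork, centred between the fingers, and the measured rod axis is about 1 mm from the TCP. I'll go down and grip.

```bash

python3 -m creep '[[[0,0,0.04],0,0.0854],[[0,0,0.075],0,0.0854],[[0,0,0.106],0,0.0854],[[0,0,0.106],0,0.0854],[[0,0,0.106],0,0.0],[[0,0,0.106],0,0.0],[[0,0,0.106],0,0.0],[[0,0,0.106],0,0.0],[[0,0,0.106],0,0.0],[[0,0,0.106],0,0.0],[[0,0,0.106],0,0.0],[[0,0,0.106],0,0.0]]' 40
python3 go.py 0.6295 -0.2268 0.144
```

```text
clock: 3.15
position: [0.6308, -0.2229, 0.1472]
tool_rot: [2.039, 2.387, 0.001]
contact_force: [-2.2, -0.2, 5.5]
width: 0.147
grip_force: 38.9
t 3.15 pos [ 0.6308 -0.2229  0.1472] shift [-0.0037 -0.0019  0.0032] y-axis yaw 8.98 J [-0.42  0.23  1.68 -0.    1.23 -0.58] F [-2.2 -0.2  5.5]
```

```bash

python3 -m creep '[[[0,0,0],0,0.0],[[0,0,0],0,0],[[0,0,0],0,0]]'
python3 - <<'E'
from rig import r,cams
from h import *
c=cams.camera("wrist");s=cams.camera("scene")
np.set_printoptions(precision=4,suppress=True)
print(r.observe())
a=c["color"][130:384,120:400];b=cv2.resize(s["color"][130:240,130:230],(231,254),interpolation=2)
cv2.imwrite("pics/w2.png",cv2.resize(np.hstack([a,b]),None,fx=1.5,fy=1.5))
E
```

```text
clock: 3.4
position: [0.6308, -0.2229, 0.1472]
tool_rot: [2.039, 2.387, 0.001]
contact_force: [-2.8, 0.8, 6.3]
width: 0.152
grip_force: 38.9
{'clock': 3.5, 'joints': array([-0.4198,  0.2256,  1.6799, -0.0001,  1.2341, -0.5764]), 'qd': array([ 0.    , -0.0007,  0.0006, -0.0006,  0.0005,  0.0007]), 'effort': array([  0.0405, -41.4998, -32.4886,   0.0748,  -0.5048,  -0.0065]), 'position': array([ 0.6308, -0.2229,  0.1472]), 'tool_rot': array([2.0395, 2.387 , 0.0007]), 'contact_force': array([-2.4485,  1.0338,  6.414 ]), 'moment': array([ 0.0849,  0.3567, -0.0213]), 'grip_force': 38.923033475875854, 'width': 0.14824349403122333}
```

View pics/w2.png

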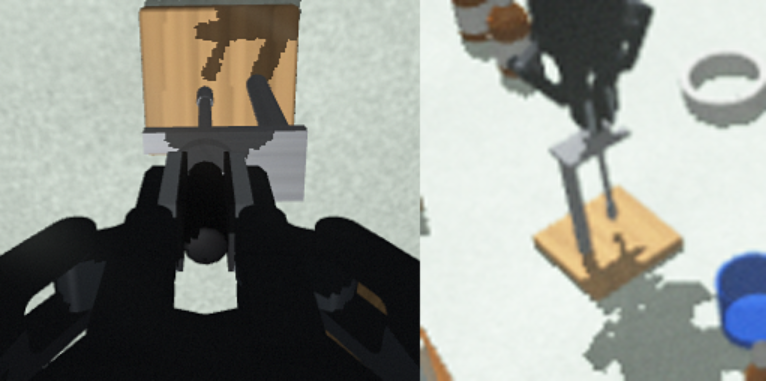

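The rod grip is between the pads, at about (205,205) to (205,245), and the rod still hangs upright. I'll lift it slightly, draw it out of the slot and raise it.

```bash

python3 -m creep '[[[0,0,-0.004],0,0.0],[[0,0,-0.008],0,0],[[0,0,-0.008],0,0],[[0,-0.015,-0.008],0,0],[[0,-0.03,-0.008],0,0],[[0,-0.045,-0.008],0,0],[[0,-0.06,-0.008],0,0],[[0,-0.07,-0.04],0,0],[[0,-0.08,-0.08],0,0],[[0,-0.08,-0.08],0,0],[[0,-0.08,-0.08],0,0],[[0,-0.08,-0.08],0,0]]'
cat > rod.py <<'E'
from rig import r,cams
from h import *
np.set_printoptions(precision=4,suppress=True)
s=r.observe();p=s["position"];print("tcp",p,s["width"],s["contact_force"])
for n in("scene","wrist","top"):
    P=cloud(cams.camera(n)).reshape(-1,3)
    P=P[(np.hypot(P[:,0]-p[0],P[:,1]-p[1])<.03)&(P[:,2]<p[2]+.03)&(P[:,2]>p[2]-.135)]
    for a,b in((-.13,-.095),(-.095,-.06),(-.06,-.03),(-.012,-.004)):
        Q=P[(P[:,2]>p[2]+a)&(P[:,2]<p[2]+b)]
        if len(Q)>4: print(n,a,b,len(Q),np.median(Q,0)-p,"minz",Q[:,2].min())
E
python3 rod.py; python3 go.py 0.4605 0.0038 0.24
```

```text
clock: 4.5
position: [0.5511, -0.235, 0.2253]
tool_rot: [2.041, 2.388, 0.0]
contact_force: [-0.3, -0.0, -1.7]
width: 0.152
grip_force: 39.2
tcp [ 0.5511 -0.235   0.2253] 0.1521320932360692 [-0.2884 -0.0239 -1.7135]
scene -0.13 -0.095 19 [ 0.0032 -0.0047 -0.1049] minz 0.11179198885248189
scene -0.095 -0.06 16 [ 0.0029 -0.0049 -0.079 ] minz 0.13177751043097663
scene -0.06 -0.03 18 [ 0.0011 -0.0036 -0.0475] minz 0.16842325186654142
scene -0.012 -0.004 20 [ 0.0051 -0.0005 -0.0101] minz 0.21335523243563323
wrist -0.13 -0.095 107 [-0.0007 -0.0026 -0.103 ] minz 0.1075056959659079
wrist -0.095 -0.06 133 [-0.0004 -0.0033 -0.0767] minz 0.13071495695581958
wrist -0.06 -0.03 91 [-0.0003 -0.0033 -0.0509] minz 0.16547436491546827
wrist -0.012 -0.004 147 [-0.0002 -0.0004 -0.0076] minz 0.21330014108188258
t 4.65 pos [ 0.5505 -0.2345  0.2231] shift [ 0.2495 -0.0517 -0.0162] y-axis yaw 8.99 J [-0.49  0.02  1.78  0.    1.35 -0.65] F [-0.1  0.9 -0.5]
```

Rod is held vertical with its tip about 117 mm below the TCP and its axis about 7 mm to −y. I'll move over the jar.

```bash

python3 -m creep '[[[0.036,-0.007,0],0,0.0],[[0.073,-0.014,0],0,0],[[0.11,-0.022,0],0,0],[[0.146,-0.029,0],0,0],[[0.183,-0.036,0],0,0],[[0.22,-0.043,0],0,0],[[0.256,-0.051,0],0,0],[[0.256,-0.051,0],0,0],[[0.256,-0.051,0],0,0],[[0.256,-0.051,0],0,0],[[0.256,-0.051,0],0,0],[[0.256,-0.051,0],0,0]]'
python3 rod.py; python3 go.py 0.4605 0.0108 0.132
python3 - <<'E'
from h import *
from rig import cams
for n in("wrist","scene","top"):
    c=cams.camera(n);P=cloud(c).reshape(-1,3)
    P=P[(np.hypot(P[:,0]-.46,P[:,1]-.004)<.04)&(P[:,2]>.049)&(P[:,2]<.062)]
    if len(P)>9: print(n,len(P),circ(P[:,:2]))
E
```

```text
clock: 5.65
position: [0.4612, 0.0089, 0.2249]
tool_rot: [-2.042, -2.386, 0.001]
contact_force: [0.2, -0.7, -0.1]
width: 0.15
grip_force: 39.1
tcp [0.4612 0.0089 0.2249] 0.15027864125217094 [ 0.2162 -0.7317 -0.0945]
scene -0.13 -0.095 20 [ 0.0032 -0.005  -0.104 ] minz 0.11208436476581937
scene -0.095 -0.06 19 [ 0.003  -0.0055 -0.0744] minz 0.13061062135666726
scene -0.06 -0.03 16 [ 0.0023 -0.0056 -0.0454] minz 0.16528224246881337
scene -0.012 -0.004 32 [ 0.0067 -0.0024 -0.01  ] minz 0.2133819228634636
wrist -0.13 -0.095 101 [-0.0002 -0.0028 -0.1013] minz 0.10846484841112011
wrist -0.095 -0.06 137 [ 0.     -0.0037 -0.0763] minz 0.12998588917771894
wrist -0.06 -0.03 94 [ 0.0001 -0.0036 -0.0505] minz 0.1649944834409167
wrist -0.012 -0.004 208 [-0.0003 -0.0002 -0.0092] minz 0.2129688283893889
t 5.8 pos [0.4611 0.009  0.2252] shift [ 0.0018 -0.0003  0.0932] y-axis yaw 8.89 J [-0.1  -0.31  2.06 -0.    1.39 -0.25] F [-0.5  0.3 -0.6]
wrist 636 (array([0.46091344, 0.00386566]), np.float64(0.029626451051083285))
scene 128 (array([0.46188206, 0.00314237]), np.float64(0.029764581844477132))
top 26 (array([0.45731069, 0.00377772]), np.float64(0.029015709577899697))
```

```bash

python3 -m creep '[[[0.001,0,0.03],0,0.0],[[0.001,0,0.06],0,0],[[0.001,0,0.08],0,0],[[0.001,0,0.092],0,0],[[0.001,0,0.092],0,0],[[0.001,0,0.092],0,0],[[0.001,0,0.092],0,0],[[0.001,0,0.092],0,0],[[0.001,0,0.092],0,0],[[0.001,0,0.092],0,0],[[0.001,0,0.092],0,0],[[0.001,0,0.092],0,0]]'
python3 rod.py
```

```text
clock: 6.95
position: [0.4609, 0.0109, 0.1337]
tool_rot: [2.04, 2.388, 0.001]
contact_force: [0.1, -0.3, -1.0]
width: 0.153
grip_force: 39.2
tcp [0.4609 0.0109 0.1337] 0.1532506986488453 [ 0.1073 -0.2653 -0.9906]
scene -0.13 -0.095 153 [ 0.009   0.018  -0.1115] minz 0.00371690464036712
scene -0.095 -0.06 126 [ 0.0038  0.0141 -0.0822] minz 0.03880445292700802
scene -0.06 -0.03 17 [ 0.0031 -0.0051 -0.0429] minz 0.07394629571518525
scene -0.012 -0.004 26 [ 0.0064 -0.0013 -0.0097] minz 0.12185056125986075
wrist -0.13 -0.095 1388 [-0.0002 -0.0024 -0.1289] minz 0.003699268360579783
wrist -0.095 -0.06 966 [-0.0004  0.0145 -0.0806] minz 0.03873469531701476
wrist -0.06 -0.03 94 [ 0.0001 -0.0037 -0.0509] minz 0.07397283370662429
wrist -0.012 -0.004 163 [ 0.0001 -0.0005 -0.0084] minz 0.12171046626833172
top -0.13 -0.095 6 [-0.0186 -0.0042 -0.1276] minz 0.003918104983077539
```

The tip is about 16 mm above the table inside the jar and was held there over 0.5 s. Lifting out and returning in front of the fork.

```bash

python3 -m creep '[[[0,0,-0.035],0,0.0],[[0,0,-0.07],0,0],[[0,0,-0.092],0,0],[[-0.037,0.007,-0.092],0,0],[[-0.073,0.014,-0.092],0,0],[[-0.11,0.022,-0.092],0,0],[[-0.146,0.029,-0.092],0,0],[[-0.183,0.036,-0.092],0,0],[[-0.22,0.043,-0.092],0,0],[[-0.257,0.051,-0.092],0,0],[[-0.257,0.051,-0.092],0,0],[[-0.257,0.051,-0.092],0,0]]'
python3 -m creep '[[[0,0,0],0,0],[[0,0,0],0,0],[[0,0,0],0,0]]' >/dev/null
python3 go.py 0.5515 -0.2354 0.155; python3 rod.py
```

```text
clock: 8.1
position: [0.5512, -0.2367, 0.2245]
tool_rot: [-2.043, -2.385, 0.0]
contact_force: [0.2, 0.6, -0.2]
width: 0.149
grip_force: 39.2
t 8.35 pos [ 0.551  -0.2339  0.2254] shift [-0.0016  0.0002  0.0704] y-axis yaw 9.06 J [-0.49  0.02  1.77  0.    1.35 -0.65] F [-0.2  1.2 -0.4]
tcp [ 0.551  -0.2339  0.2254] 0.15267374809766993 [-0.2054  1.2484 -0.4019]
scene -0.13 -0.095 16 [ 0.0027 -0.0049 -0.1052] minz 0.11112286702427428
scene -0.095 -0.06 22 [ 0.0023 -0.0058 -0.0799] minz 0.13072991350086094
scene -0.06 -0.03 16 [ 0.0018 -0.0023 -0.0426] minz 0.1703343057041452
scene -0.012 -0.004 19 [-0.0014 -0.0006 -0.0105] minz 0.2137157511948431
wrist -0.13 -0.095 102 [-0.     -0.0029 -0.1018] minz 0.10819407633443648
wrist -0.095 -0.06 132 [ 0.0002 -0.0037 -0.0765] minz 0.13044690381956622
wrist -0.06 -0.03 97 [ 0.0002 -0.0037 -0.05  ] minz 0.16550344230000055
wrist -0.012 -0.004 212 [-0.0002 -0.0002 -0.0095] minz 0.2134541913116137
```

```bash

python3 -m creep '[[[0,0,0.036],0,0.0],[[0,0,0.072],0,0],[[0,0,0.072],0,0],[[0,0,0.072],0,0],[[0,0.015,0.072],0,0],[[0,0.03,0.072],0,0],[[0,0.045,0.072],0,0],[[0,0.06,0.072],0,0],[[0,0.07,0.072],0,0],[[0,0.08,0.072],0,0],[[0,0.08,0.072],0,0],[[0,0.08,0.072],0,0]]'
python3 -m creep '[[[0,0,0],0,0],[[0,0,0],0,0],[[0,0,0],0,0]]'
python3 rod.py
```

```text
clock: 9.5
position: [0.6307, -0.2226, 0.1542]
tool_rot: [2.04, 2.388, 0.0]
contact_force: [-0.9, 0.0, -0.3]
width: 0.149
grip_force: 39.3
clock: 9.75
position: [0.6297, -0.2227, 0.1533]
tool_rot: [-2.041, -2.388, 0.0]
contact_force: [0.4, -0.1, -1.8]
width: 0.151
grip_force: 39.3
tcp [ 0.6297 -0.2227  0.1533] 0.15142429869664345 [ 0.4244 -0.0926 -1.8177]
scene -0.13 -0.095 19 [ 0.0027 -0.0015 -0.1057] minz 0.025950600828569256
scene -0.095 -0.06 24 [ 0.001  -0.0038 -0.077 ] minz 0.05962602201598562
scene -0.06 -0.03 16 [ 0.0006 -0.0035 -0.0487] minz 0.09371935753319674
scene -0.012 -0.004 26 [-0.0012 -0.0001 -0.0089] minz 0.14150378056103738
wrist -0.13 -0.095 168 [ 0.0035 -0.0021 -0.1045] minz 0.024917640962823666
wrist -0.095 -0.06 204 [ 0.0026 -0.0032 -0.0776] minz 0.05833923902584845
wrist -0.06 -0.03 33 [ 0.0027  0.0079 -0.0303] minz 0.09383633193345871
wrist -0.012 -0.004 186 [-0.0003 -0.0003 -0.0091] minz 0.14128215828294655
```

```bash

python3 -m creep '[[[0,0,0.003],0,0.0],[[0,0,0.006],0,0],[[0,0,0.0075],0,0],[[0,0,0.0075],0,0],[[0,0,0.0075],0,0],[[0,0,0.0075],0,0.02],[[0,0,0.0075],0,0.03],[[0,0,0.0075],0,0.05],[[0,0,0.0075],0,0.07],[[0,0,0.0075],0,0.0854],[[0,0,0.0075],0,0.0854],[[0,0,0.0075],0,0.0854]]'
python3 -m creep '[[[0,0,-0.02],0,0.0854],[[0,0,-0.05],0,0.0854],[[0,0,-0.09],0,0.0854],[[0,0,-0.12],0,0.0854],[[0,0,-0.12],0,0.0854],[[0,0,-0.12],0,0.0854],[[0,0,-0.12],0,0.0854]]'
python3 - <<'E'
from rig import r,cams
from h import *
np.set_printoptions(precision=4,suppress=True)
for n in("wrist","scene"):
    P=cloud(cams.camera(n)).reshape(-1,3);P=P[(abs(P[:,0]-.63)<.05)&(abs(P[:,1]+.226)<.05)]
    for a,b in((.03,.05),(.06,.12),(.1335,.139),(.145,.17),(.175,.186)):
        Q=P[(P[:,2]>a)&(P[:,2]<b)&(np.hypot(P[:,0]-.63,P[:,1]+.227)<.018)]
        if len(Q)>3: print(n,a,b,len(Q),np.median(Q,0))
E
python3 go.py 0.50 0.19 0.27
```

```text
clock: 10.9
position: [0.6302, -0.2225, 0.1457]
tool_rot: [-2.041, -2.388, 0.0]
contact_force: [0.5, 0.2, -0.2]
width: 0.999
grip_force: 0.0
clock: 11.48
position: [0.63, -0.2224, 0.2653]
tool_rot: [-2.04, -2.388, 0.0]
contact_force: [-0.2, 0.6, -0.3]
width: 1.001
grip_force: 0.0
wrist 0.03 0.05 36 [ 0.6303 -0.2258  0.0453]
wrist 0.06 0.12 9 [ 0.631  -0.2262  0.0632]
wrist 0.1335 0.139 302 [ 0.63   -0.2245  0.1348]
wrist 0.145 0.17 124 [ 0.6304 -0.2236  0.1587]
wrist 0.175 0.186 218 [ 0.6311 -0.2283  0.1784]
scene 0.03 0.05 14 [ 0.6309 -0.2285  0.0413]
scene 0.06 0.12 32 [ 0.6308 -0.2276  0.0869]
scene 0.1335 0.139 30 [ 0.6317 -0.2231  0.1372]
scene 0.145 0.17 30 [ 0.6319 -0.225   0.158 ]
scene 0.175 0.186 16 [ 0.6322 -0.2247  0.1792]
t 11.5833 pos [ 0.6293 -0.2222  0.2633] shift [ 0.4273 -0.0634 -0.0056] y-axis yaw 8.98 J [-0.42  0.15  1.57 -0.    1.43 -0.58] F [ 0.2  0.2 -0.5]
```

The rod hangs upright at its starting place. Now moving in front of the timer.

```bash

python3 -m creep '[[[0.428,-0.084,0],0,0.0854],[[0.428,-0.084,0],0,0.0854],[[0.428,-0.084,0],0,0.0854],[[0.428,-0.084,0],0,0.0854],[[0.428,-0.084,0],0,0.0854],[[0.428,-0.084,0],0,0.0854],[[0.428,-0.084,0],0,0.0854],[[0.428,-0.084,0],0,0.0854],[[0.428,-0.084,0],0,0.0854],[[0.428,-0.084,0],0,0.0854],[[0.428,-0.084,0],0,0.0854],[[0.428,-0.084,0],0,0.0854]]'
python3 -m creep '[[[0,0,0],0,0.0854],[[0,0,0],0,0.0854],[[0,0,0],0,0.0854]]' >/dev/null
python3 - <<'E'
from rig import r,cams
from h import *
import pickle
np.set_printoptions(precision=4,suppress=True)
s=r.observe();print(s["position"])
c=cams.camera("wrist");W=cloud(c)
cv2.imwrite("pics/w3.png",c["color"])
A={"wrist":W}
d=pickle.load(open("d0.pkl","rb"))
for n in d:A[n]=cloud(d[n])
y=np.radians(8.5);T=np.array([[np.cos(y),np.sin(y)],[-np.sin(y),np.cos(y)]])
nrm=np.array([-.5*np.cos(y),-.5*np.sin(y),.866])
o=np.array([.5825,.2022,.075])
for n in A:
    P=A[n].reshape(-1,3);P=P[np.linalg.norm(P[:,:2]-o[:2],axis=1)<.12]
    h=(P-o)@nrm
    Q=P[(h>.022)&(h<.034)&(np.linalg.norm(np.cross(P-o,nrm),axis=1)<.03)]
    if len(Q)>9:
        m=Q.mean(0);b=(Q-o);N=np.linalg.svd(Q-m,full_matrices=False)[2][2]
        e1=np.array([np.cos(y)*.866,np.sin(y)*.866,.5]);e2=np.array([-np.sin(y),np.cos(y),0])
        cc,R=circ(np.c_[b@e1,b@e2][:]);hull=cv2.minEnclosingCircle(np.c_[b@e1,b@e2].astype(np.float32).reshape(-1,1,2))
        print(n,"head",len(Q),m,"normal",N,"encl",hull,"h",np.median(b@nrm))
        print("  centre",o+e1*hull[0][0]+e2*hull[0][1]+nrm*np.median(b@nrm))
    B=P[(P[:,2]>.185)&(P[:,2]<.205)]
    if len(B)>9: print(n,"bar",len(B),cv2.minAreaRect(B[:,:2].astype(np.float32).reshape(-1,1,2)))
    F=P[(abs(h)<.004)]
    if len(F)>9: f=(F-o); print(n,"face ext along x",np.percentile(f[:,:2]@T[0],[1,50,99]),"y",np.percentile(f[:,:2]@T[1],[1,99]))
E
```

```text
clock: 12.58
position: [0.4781, 0.1901, 0.2639]
tool_rot: [-2.033, -2.392, 0.003]
contact_force: [0.1, 0.5, -0.2]
width: 1.0
grip_force: 0.0
[0.4807 0.1859 0.265 ]
wrist head 874 [0.5683 0.2006 0.0984] normal [ 0.477   0.0499 -0.8775] encl ((-0.0014918138040229678, -0.00011902103869942948), 0.018048418685793877) h 0.027477816628322743
  centre [0.5677 0.1999 0.098 ]
wrist bar 2597 ((0.5824079513549805, 0.2154933512210846), (0.015436419285833836, 0.1407458782196045), 6.431436061859131)
wrist face ext along x [-0.0547  0.0002  0.0547] y [-0.0673  0.0677]
scene head 110 [0.571  0.2016 0.1015] normal [-0.4337  0.0031  0.901 ] encl ((0.0012607236858457327, -0.0006343939458020031), 0.019026536494493484) h 0.02914756075301346
  centre [0.5693 0.1996 0.1009]
scene bar 323 ((0.5866356492042542, 0.20211055874824524), (0.016305407509207726, 0.1698884665966034), 8.178339004516602)
scene face ext along x [-0.0546  0.0163  0.0576] y [-0.07    0.0699]
top head 136 [0.5666 0.1998 0.0984] normal [-0.4963 -0.0969  0.8627] encl ((-0.002781871473416686, 0.00025830871891230345), 0.018168320879340172) h 0.028246777165956118
  centre [0.5661 0.2    0.0981]
top bar 282 ((0.5836808681488037, 0.20310057699680328), (0.014034136198461056, 0.16911424696445465), 9.733552932739258)
top face ext along x [-0.0568 -0.0042  0.0538] y [-0.0681  0.0693]
```

View pics/w3.png

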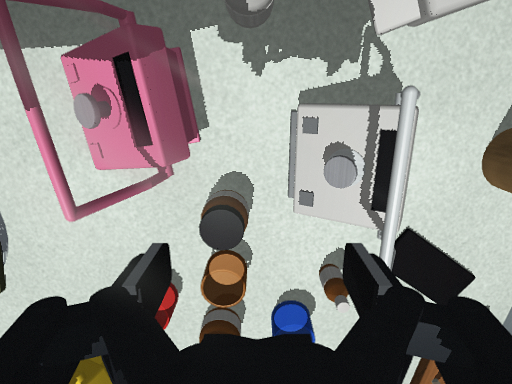

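```bash

python3 - <<'E'
from rig import r,cams
from h import *
from scipy.spatial.transform import Rotation as R
np.set_printoptions(precision=4,suppress=True)
s=r.observe();M=R.from_rotvec(s["tool_rot"]).as_matrix();p=s["position"]
P=(cloud(cams.camera("wrist")).reshape(-1,3)-p)@M
P=P[(P[:,2]<0.005)&(P[:,2]>-.3)&(abs(P[:,1])<.15)]
for a in np.arange(-.16,.005,.01):
    Q=P[(P[:,2]>=a)&(P[:,2]<a+.01)]
    if len(Q)>3: print("z %.3f"%a,len(Q),"y",Q[:,1].min(),Q[:,1].max(),"inner",np.abs(Q[:,1]).min(),"x",Q[:,0].min(),Q[:,0].max())
E
python3 go.py 0.5675 0.200 0.0985
```

```text
z -0.100 2524 y -0.06111870702236905 0.061020604413546 inner 0.009740377808311154 x 0.010488911744566757 0.020418798924083718
z -0.090 10281 y -0.06956249245274053 0.06846565304350233 inner 4.6125700564447446e-05 x 5.9008201923158974e-06 0.018475890881682094
z -0.080 9110 y -0.07370544553740203 0.07350675547824324 inner 6.33323825769669e-05 x -0.012976101760882144 0.017779884397224343
z -0.070 9198 y -0.07466524801521848 0.0746496239191349 inner 0.031473640307261956 x -0.013875231452148865 0.016250108365494335
z -0.060 1789 y -0.07427461080865998 0.07284705352923768 inner 0.04001807396429878 x 0.00031490747222339484 0.013809432425183649
z -0.050 1660 y -0.05667729416847647 0.056382873003575085 inner 0.04183514212241631 x -0.011599227490278414 0.011302537211857552
z -0.040 1530 y -0.05651611813297468 0.0569431361780382 inner 0.041878815338632754 x -0.012740767981993273 0.011247500967894201
z -0.030 1178 y -0.05668705288352002 0.05666192902841732 inner 0.042009247002460864 x -0.012027663006318462 0.010873074817720874
z -0.020 565 y -0.054474606712798836 0.05480048728597162 inner 0.04207823975362503 x -0.012424882724863417 0.010819804292234243
t 12.9333 pos [0.4809 0.1859 0.2655] shift [0.0006 0.0879 0.1669] y-axis yaw 8.86 J [ 0.26 -0.2   1.91 -0.    1.43  0.11] F [-0.2  0.2  0.1]
```

The wrist view shows the white timer with the plunger head at (340,170) and the bar at (400,170), in front of the right finger. The tool can't be tilted, so I'll push with the tip of one opened finger. At full opening it sits about 50 mm ahead of the gripper's centre, so the body and the ±75 mm knuckles stay clear of the bar. The approach runs along the plunger axis.

```bash

python3 -m creep '[[[0.001,0.001,0.04],0,0.0854],[[0.001,0.001,0.08],0,0.0854],[[0.001,0.001,0.12],0,0.0854],[[0.001,0.001,0.145],0,0.0854],[[0.001,0.001,0.145],0,0.0854],[[0.001,0.001,0.145],0,0.0854],[[0.001,0.001,0.145],0,0.0854]]'
python3 -m creep '[[[0,0.005,0.009],0,0.0854],[[0,0.01,0.017],0,0.0854],[[0,0.015,0.026],0,0.0854],[[0,0.015,0.026],0,0.0854],[[0,0.015,0.026],0,0.0854],[[0,0.015,0.026],0,0.0854]]'
cat > pl.py <<'E'
from rig import r,cams
from h import *
from scipy.spatial.transform import Rotation as R
np.set_printoptions(precision=4,suppress=True)
s=r.observe();M=R.from_rotvec(s["tool_rot"]).as_matrix();p=s["position"]
print(s["clock"],"tcp",p,"F",s["contact_force"])
y=np.radians(8.5);nrm=np.array([-.5*np.cos(y),-.5*np.sin(y),.866]);o=np.array([.5813,.202,.075])
for n in("scene","wrist"):
    P=cloud(cams.camera(n)).reshape(-1,3)
    e=(P-o)@nrm; rad=np.linalg.norm(np.cross(P-o,nrm),axis=1)
    h=e[(rad<.016)&(e>.004)&(e<.033)]
    print(n,"head height over face",len(h),np.percentile(h,[10,50,90]) if len(h)>5 else "")
    Q=(P-p)@M; k=(abs(Q[:,0])<.014)&(Q[:,1]>.038)&(Q[:,1]<.06)&(Q[:,2]>-.04)&(Q[:,2]<0.03)&(e>.034)
    if k.sum()>5: print("  finger tip z (tool)",np.percentile(Q[k,2],[90,99]),"world lowest",P[k][:,2].min(),"y",Q[k,1].max())
E
python3 pl.py; python3 go.py 0.5042 0.1905 0.081
```

```text
clock: 13.52
position: [0.4829, 0.1881, 0.123]
tool_rot: [2.041, 2.386, 0.004]
contact_force: [0.1, -1.0, 1.0]
width: 1.002
grip_force: 0.0
clock: 14.02
position: [0.4961, 0.1906, 0.0947]
tool_rot: [-2.041, -2.388, 0.001]
contact_force: [0.2, 0.4, 1.1]
width: 1.004
grip_force: 0.0
14.0167 tcp [0.4961 0.1906 0.0947] F [0.1838 0.3681 1.1244]
scene head height over face 102 [0.0086 0.0282 0.0298]
  finger tip z (tool) [-0.0232 -0.0176] world lowest 0.11160921561927066 y 0.05666880181358559
wrist head height over face 2479 [0.0263 0.0271 0.028 ]
  finger tip z (tool) [-0.018  -0.0131] world lowest 0.10652107037188956 y 0.05708510532868505
t 14.1167 pos [0.4962 0.1906 0.0951] shift [-0.0014  0.0079  0.0141] y-axis yaw 8.98 J [ 0.27 -0.01  2.03  0.    1.12  0.11] F [-0.5 -0.7  0.6]
```

```bash

python3 -m creep '[[[-0.001,0.004,0.007],0,0.0854],[[-0.001,0.008,0.014],0,0.0854],[[-0.001,0.01,0.0175],0,0.0854],[[-0.001,0.0125,0.0215],0,0.0854],[[-0.001,0.0125,0.0215],0,0.0854],[[-0.001,0.0125,0.0215],0,0.0854]]'
python3 pl.py
```

```text
clock: 14.62
position: [0.5086, 0.1915, 0.0733]
tool_rot: [-2.041, -2.388, 0.001]
contact_force: [-2.7, -1.1, 4.5]
width: 0.998
grip_force: 2.7
14.6167 tcp [0.5086 0.1915 0.0733] F [-2.71   -1.0566  4.4706]
scene head height over face 100 [0.0075 0.0231 0.029 ]
  finger tip z (tool) [-0.028  -0.0271] world lowest 0.10020729177327374 y 0.05660544820120745
wrist head height over face 2118 [0.0206 0.0215 0.0225]
  finger tip z (tool) [-0.0262 -0.0237] world lowest 0.09656515733953662 y 0.05677723770560214
```

The plunger is in about 5.6 mm at about 5.5 N. Pushing about 12 mm more.

```bash

python3 -m creep '[[[0,0.002,0.0035],0,0.0854],[[0,0.004,0.007],0,0.0854],[[0,0.0055,0.0095],0,0.0854],[[0,0.006,0.0105],0,0.0854],[[0,0.006,0.0105],0,0.0854],[[0,0.006,0.0105],0,0.0854]]'
python3 pl.py
```

```text
clock: 15.22
position: [0.5143, 0.1924, 0.0633]
tool_rot: [-2.041, -2.388, 0.001]
contact_force: [-5.2, -2.4, 6.5]
width: 1.004
grip_force: 4.5
15.2167 tcp [0.5143 0.1924 0.0633] F [-5.2289 -2.3971  6.527 ]
scene head height over face 104 [0.0101 0.0121 0.0265]
wrist head height over face 2818 [0.0092 0.0103 0.0296]
  finger tip z (tool) [-0.037  -0.0366] world lowest 0.09976831545872739 y 0.048178972459540496
```

```bash

python3 -m creep '[[[0,0.0005,0.001],0,0.0854],[[0,0.001,0.0015],0,0.0854],[[0,0.001,0.0017],0,0.0854],[[0,0.001,0.0017],0,0.0854],[[0,0.001,0.0017],0,0.0854]]'
python3 pl.py
```

```text
clock: 15.73
position: [0.5148, 0.1924, 0.0625]
tool_rot: [-2.04, -2.388, 0.003]
contact_force: [-10.2, -3.0, 13.0]
width: 0.997
grip_force: 8.4
15.7333 tcp [0.5148 0.1924 0.0625] F [-10.2437  -3.0322  12.9693]
scene head height over face 95 [0.01   0.0116 0.0263]
wrist head height over face 2906 [0.0084 0.0095 0.0298]
  finger tip z (tool) [-0.038  -0.0376] world lowest 0.09971706900621553 y 0.04621105688876037
```

The force jumped to about 17 N, above the 10 N full-in spring load, with travel near 18 mm, so the plunger is on its stop. Backing out along the axis, then up.

```bash

python3 -m creep '[[[0,-0.005,-0.009],0,0.0854],[[0,-0.01,-0.0175],0,0.0854],[[0,-0.017,-0.03],0,0.0854],[[0,-0.025,-0.043],0,0.0854],[[0,-0.034,-0.059],0,0.0854],[[0,-0.036,-0.09],0,0.0854],[[0,-0.036,-0.13],0,0.0854],[[0,-0.036,-0.17],0,0.0854],[[0,-0.036,-0.2],0,0.0854],[[0,-0.036,-0.2],0,0.0854],[[0,-0.036,-0.2],0,0.0854]]'
python3 pl.py
python3 - <<'E'
from rig import r,cams
from h import *
np.set_printoptions(precision=4,suppress=True)
c=cams.camera("scene");cv2.imwrite("pics/end.png",cv2.resize(c["color"],(768,576)))
P=cloud(c).reshape(-1,3)
for a,b in((.03,.05),(.06,.12),(.145,.17),(.175,.186)):
    Q=P[(P[:,2]>a)&(P[:,2]<b)&(np.hypot(P[:,0]-.63,P[:,1]+.227)<.018)];print(a,len(Q),np.median(Q,0))
E
```

```text
clock: 16.75
position: [0.4811, 0.1874, 0.2637]
tool_rot: [2.039, 2.386, 0.008]
contact_force: [-0.1, 0.2, -0.3]
width: 1.0
grip_force: 0.0
16.75 tcp [0.4811 0.1874 0.2637] F [-0.1395  0.2461 -0.2742]
scene head height over face 103 [0.0075 0.028  0.0298]
  finger tip z (tool) [-0.0214 -0.0163] world lowest 0.2796724885357689 y 0.057437515185824635
wrist head height over face 708 [0.026  0.027  0.0279]
  finger tip z (tool) [-0.0152 -0.0102] world lowest 0.2725478650196903 y 0.05568181250951561
0.03 14 [ 0.6303 -0.2269  0.0445]
0.06 30 [ 0.6311 -0.2264  0.0892]
0.145 34 [ 0.632  -0.2244  0.1556]
0.175 17 [ 0.6303 -0.2247  0.1783]
```

View pics/end.png

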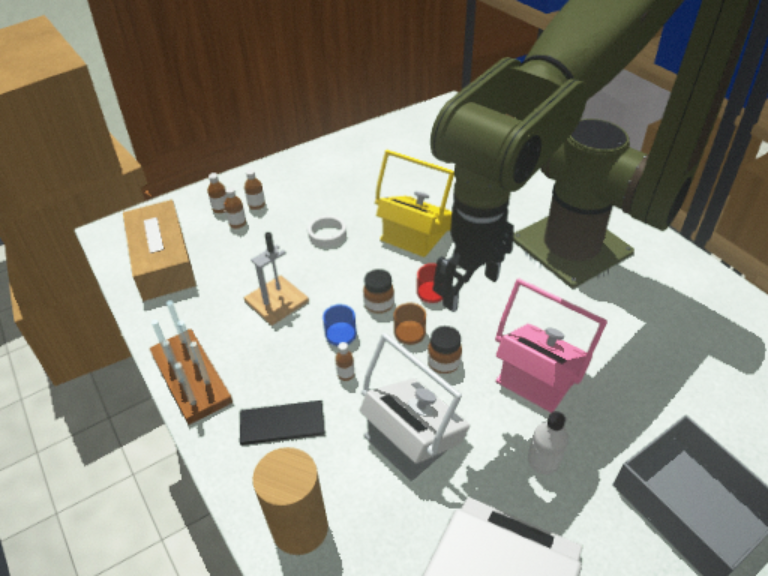

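The end picture shows the rod hanging in the fork at (268,255), the plunger back out at (425,397), and the open jar at (410,323) and bystanders unmoved. The arm is clear of everything, so I'm handing in.

```bash
python3 -c "
from rig import r
print(r.close_job())"
```

```text
the job is handed in; nothing more can be done
None
```

The job is handed in, with no verdict shown: I dipped the rod in the open amber jar, hung it back in the fork, and pushed the timer's plunger to its stop and let it spring back, with nothing else visibly moved.

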